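Line up the detergent bottles by height on the laundry's display tray

TASK

Line up the four detergent bottles (green, orange, white and yellow) on the display tray in order of height, with the tallest on the mark next to the blue block and the shortest on the mark next to the grey block, each standing upright and centred on its own mark. Do not let any bottle fall over, and leave the measuring cup and the soap carton where they are.

Things in the scene. Friction and masses are not known exactly. Their poses are not given: they have to be found in the camera images.
- green_bottle: green detergent bottle with a white paper label and a white cap, standing upright, 140 mm tall in all: round body 50 mm across up to 104 mm, a sloping shoulder to 114 mm, then a plain round cap 28 mm across and 26 mm tall that can be gripped. About 220 g. The tallest of the four bottles. Loose. Origin: centre of the underside; z up along the bottle
- orange_bottle: orange detergent bottle with a white paper label and a black cap, standing upright, 118 mm tall in all: round body 48 mm across up to 82 mm, a sloping shoulder to 92 mm, then a plain round cap 28 mm across and 26 mm tall that can be gripped. About 170 g. The second tallest of the four bottles. Loose. Origin: centre of the underside; z up along the bottle
- white_bottle: white detergent bottle with a white paper label and a red cap, standing upright, 96 mm tall in all: round body 46 mm across up to 60 mm, a sloping shoulder to 70 mm, then a plain round cap 28 mm across and 26 mm tall that can be gripped. About 130 g. The third tallest of the four bottles. Loose. Origin: centre of the underside; z up along the bottle
- yellow_bottle: yellow detergent bottle with a white paper label and a grey cap, standing upright, 74 mm tall in all: round body 44 mm across up to 38 mm, a sloping shoulder to 48 mm, then a plain round cap 28 mm across and 26 mm tall that can be gripped. About 90 g. The shortest of the four bottles. Loose. Origin: centre of the underside; z up along the bottle
- tray: fixed wooden tray, deck 80 (its x) by 420 mm (its y), top 10 mm above the table; along its +x edge (away from the robot) a metal rail, 22 mm above the table, inner face at x = 40 mm. Four flush white round marks with dark rims, 58 mm across, at x = 0, y = -127.5, -42.5, 42.5, 127.5 mm. A block stands at each end of the row. Origin: centre of its underside, on the table; z up
- blue_block: fixed blue block standing on the tray deck at one end of the row (either end, it changes from start to start), 60 mm across the tray, 24 mm along it, 30 mm tall. On the tray's centre line, 190 mm from the tray's centre, so the four marks are 62.5, 147.5, 232.5 and 317.5 mm from it. Origin: centre of its underside, on the deck
- grey_block: fixed grey block of the same size and height at the other end of the row, 190 mm from the tray's centre. Origin: centre of its underside, on the deck
- measuring_cup: small clear plastic measuring cup, 48 mm across the rim, 34 mm tall, loose, standing among the bottles; not part of the job, to be left where it is. Origin: centre of its underside
- soap_carton: small soap carton, cardboard with a blue band, 60 x 36 x 24 mm tall, loose, lying among the bottles; not part of the job, to be left where it is. Origin: centre of its underside, its long side along its x

How it is judged:
At the end, for the whole second after the job is handed in: From the blue block to the grey block: green, orange, white, yellow, one on each mark, each centred within 12 mm along and across the tray, standing upright (within 0.1 rad) on the deck, released and at rest (x of green_bottle in the frame of tray between -0.012 and 0.012 m and horizontal distance between green_bottle and blue_block between 0.0505 and 0.0745 m and z of green_bottle in the frame of tray between 0.006 and 0.014 m and angle between each of green_bottle, orange_bottle, white_bottle, yellow_bottle's own z axis and vertical below 0.1 rad and linear speed of each of green_bottle, orange_bottle, white_bottle, yellow_bottle below 0.02 m/s and angular speed of each of green_bottle, orange_bottle, white_bottle, yellow_bottle below 0.2 rad/s and x of orange_bottle in the frame of tray between -0.012 and 0.012 m and horizontal distance between orange_bottle and blue_block between 0.1355 and 0.1595 m and z of orange_bottle in the frame of tray between 0.006 and 0.014 m and x of white_bottle in the frame of tray between -0.012 and 0.012 m and horizontal distance between white_bottle and blue_block between 0.2205 and 0.2445 m and z of white_bottle in the frame of tray between 0.006 and 0.014 m and x of yellow_bottle in the frame of tray between -0.012 and 0.012 m and horizontal distance between yellow_bottle and blue_block between 0.3055 and 0.3295 m and z of yellow_bottle in the frame of tray between 0.006 and 0.014 m); the robot touches nothing.
It fails at once if the measuring cup is pushed away (more than 30 mm) (distance of measuring_cup from where it was at the start of the episode above 0.03 m).
It fails at once if the soap carton is pushed away (more than 30 mm) (distance of soap_carton from where it was at the start of the episode above 0.03 m).
It fails at once if a bottle is knocked over or laid down (angle between any of green_bottle, orange_bottle, white_bottle, yellow_bottle's own z axis and vertical above 0.7 rad).
It also fails if it takes over 128 s, if anything falls off the work surface, if the arm or the gripper's body presses on something with over 40 N, if the wrist force passes 120 N, or if a joint passes its speed limit or range.

ROBOT

A 7-joint arm with a two-finger parallel gripper is mounted at the origin on the work surface. World frame = base frame: x ahead of the robot, y to its left, z up, the work surface at z = 0. Lengths are in m, angles in rad, forces in N, time in s.
With the tool pointing down it reaches from about 0.425 to 0.95 m from the base axis. Payload 4.7 kg.
Tool frame: the origin (TCP) lies between the finger pads; the fingertips stand 25 mm ahead of it and the grasp point (between the pads) lies 6 mm ahead of it; x points along the fingers, z is the direction in which the jaws open and shut, and the axes are right-handed (so a half turn about x gives the same grasp; the last joint's range is limited). The gripper opens to 85 mm and grips with 20 to 120 N. Pads are 22 mm wide; open, the fingers measure 114 mm over their backs; the gripper's body (76 mm by 85 mm) begins 54 mm behind the grasp point. The pads swing forward as they close: fully open they stand 13 mm farther back than shut.
Start: joints at [-1.284, 0.469, -0.049, 1.532, 0.024, 1.141, -0.082], TCP at [0.21, 0.642, 0.256] pointing down, gripper open.
Joint ranges: [-2.59, 2.59], [-0.33, 1.99], [-1.39, 1.29], [0.1, 2.45], [-1.04, 4.18], [0.21, 1.99], [-2.66, 2.66]. Speed limits (rad/s): [2.57, 2.57, 3.14, 3.14, 3.14, 3.14, 3.14].

INTERFACE

Orientations are given as a 3x3 rotation matrix whose columns are the frame's x, y, z axes.
In Python, from rig import * gives the robot as it stands. Calls block until the motion is done:
- movep(position, orientation): joint-space move of the TCP to a pose.
- move_l(position, attitude=None, feed=0.15, until_force=None): straight line of the TCP; attitude=None keeps the orientation; feed is the mean speed in m/s. With until_force (N) it stops when the force on the tool has changed by that much, and returns True; else False.
- move_joints(angles): joint-space move.
- command_gripper(opening, newtons=None): finger opening in m; newtons is the grip in N (None keeps the last); returns when the fingers have stopped.
- sleep(seconds).
- inverse_kinematics(position, orientation): joint angles nearest the present ones, or None.
- sense(): the state.
- camera(name): name is "scene" or "top"; returns (picture, depth): 400x640x3 uint8, red, green, blue; 400x640 float32, m along the optical axis (not along the pixel's ray), 0 where there is no reading.
- camera_params(name): a dict with "K" (3x3 intrinsics, pixels), "dist" ([k1, k2, p1, p2, k3] as OpenCV has them; the pictures are not rectified), "position" and "rotation" of the camera in the world. Camera axes: x right, y down, z forward; pixel columns grow to the right and rows downward; lengths in m; the calibration is good to about 2 mm. A picture is of the moment at which its call begins. camera_params takes no time and is no camera call.
A pose or a line that the arm cannot do raises Unreachable and nothing moves.
- finish_job(): hands the job in, once; it reports no verdict.
The state is a dict: "time_s": time; "joint_pos": joint angles; "qd": joint speeds; "joint_efforts": joint torques, N m; "position": TCP position; "tcp_rot": TCP orientation; "wrist_force": force on the tool from outside, world axes, zero at the start; "ft_torque": the same for the moment, N m; "finger_gap": finger opening in m.
Only numpy, scipy, OpenCV 4.12 (cv2) and the standard library are available. Lean on these libraries where they do the work, as an engineer would, in place of code of your own. Each camera call takes 0.05 s, during which the arm holds its last target.

## Working session

There is one attempt and no reset: what is moved stays moved. The work goes in short steps, each a Python script; the robot and the scene stay as the last script left them, time stands still between calls to the robot, and variables do not carry over. Pictures are saved under pics/ and viewed, and the job is handed in when it is done.

```bash
mkdir -p pics; ls; python3 - <<'E'
from rig import *
import cv2,numpy as np
for n in("scene","top"):
    p,d=camera(n); cv2.imwrite(f"pics/{n}0.png",p[:,:,::-1]); np.savez(f"{n}0.npz",p=p,d=d)
    c=camera_params(n); print(n,{k:np.round(v,4).tolist() for k,v in c.items()})
s=sense(); print(s["time_s"],np.round(s["tcp_rot"],3),s["position"],s["finger_gap"])
E
```

```text
pics
scene {'K': [[473.8822, 0.0, 312.8821], [0.0, 473.8822, 200.604], [0.0, 0.0, 1.0]], 'dist': [0.0161, 0.0, 0.0, 0.0, 0.0], 'position': [0.8463, 0.3713, 0.7479], 'rotation': [[-0.7319, 0.5586, -0.3903], [0.6814, 0.5968, -0.4237], [-0.0037, -0.576, -0.8174]]}
top {'K': [[489.3929, 0.0, 317.0281], [0.0, 489.3929, 194.314], [0.0, 0.0, 1.0]], 'dist': [-0.1218, 0.0, 0.0, 0.0, 0.0], 'position': [0.4637, 0.0012, 1.0064], 'rotation': [[0.0246, -0.9973, 0.0687], [-0.9997, -0.025, -0.0057], [0.0074, -0.0685, -0.9976]]}
0.1 [[-0.    -0.951  0.31 ]
 [-0.002  0.31   0.951]
 [-1.    -0.    -0.002]] [0.20946213 0.64116835 0.25535788] 0.0854794119597503
```

View pics/top0.png

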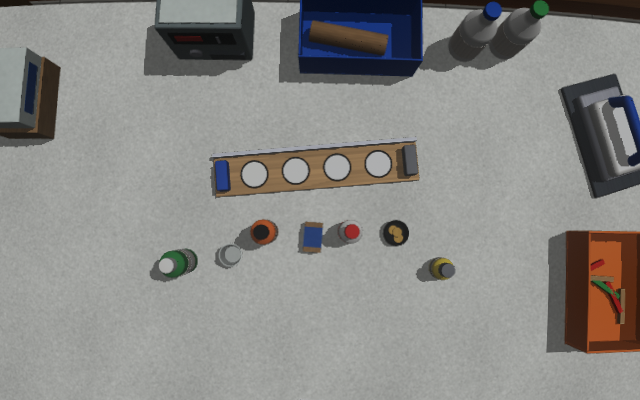

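View pics/scene0.png

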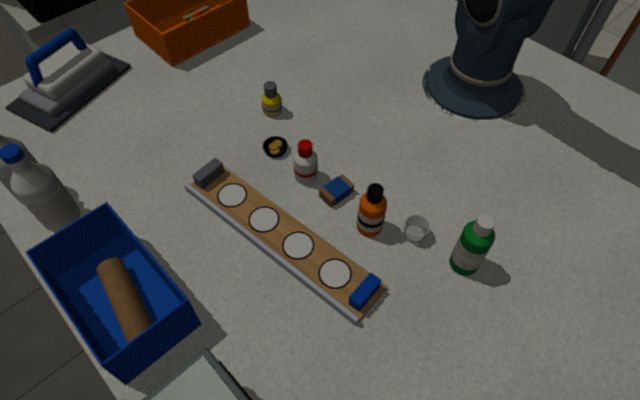

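The top picture shows the blue block at (222,176), the grey block at (410,160) and the marks at (254,174), (295,170), (337,167) and (378,163). The caps are green (166,265), orange (261,233), white (351,232) and yellow (447,270). The cup is at (230,256), the carton at (312,237), and there is a coin bowl at (396,233).

```bash
cat > vis.py <<'E'
import cv2,numpy as np
from rig import *
def cloud(n,d):
    c=camera_params(n);K=np.array(c["K"]);h,w=d.shape
    uv=np.stack(np.meshgrid(np.arange(w),np.arange(h)),-1).reshape(-1,1,2).astype(float)
    r=cv2.undistortPoints(uv,K,np.array(c["dist"])).reshape(h,w,2)
    P=np.dstack([r,np.ones((h,w))])*d[...,None]
    X=P@np.array(c["rotation"]).T+np.array(c["position"]); X[d==0]=np.nan
    return X
def ray(n,uv,z):
    c=camera_params(n);uv=np.array(uv,float).reshape(-1,1,2)
    r=cv2.undistortPoints(uv,np.array(c["K"]),np.array(c["dist"])).reshape(-1,2)
    D=np.c_[r,np.ones(len(r))]@np.array(c["rotation"]).T;p=np.array(c["position"])
    return p+D*((z-p[2])/D[:,2])[:,None]
H=dict(green=.140,orange=.118,white=.096,yellow=.074)
def proj(n,X):
    c=camera_params(n);R=np.array(c["rotation"]);t=-R.T@np.array(c["position"])
    return cv2.projectPoints(np.array(X,float).reshape(-1,1,3),cv2.Rodrigues(R.T)[0],t,np.array(c["K"]),np.array(c["dist"]))[0].reshape(-1,2)
E
python3 - <<'E'
from vis import *
z=np.load("top0.npz");p,d=z["p"],z["d"];X=cloud("top",d)
# table check
print("table z",[np.round(X[v,u],4).tolist() for u,v in((120,300),(320,330),(500,200))])
s=np.load("scene0.npz");Xs=cloud("scene",s["d"])
caps=dict(green=(166,265),orange=(261,233),white=(351,232),yellow=(447,270))
def cap(n,X,xy,h):
    m=(abs(X[...,2]-h)<.006)&(np.hypot(X[...,0]-xy[0],X[...,1]-xy[1])<.03)
    if m.sum()<5: return None
    uv=np.argwhere(m)[:,::-1].astype(float)
    (c,_)=uv.mean(0),0
    mn=(uv.min(0)+uv.max(0))/2
    return np.round([*X[m].mean(0),*ray(n,c,h)[0][:2],*ray(n,mn,h)[0][:2]],4),m.sum()
for k,uv in caps.items():
    xy=ray("top",uv,H[k])[0]; print(k,np.round(xy,4)); print("  top",cap("top",X,xy,H[k]));print("  scn",cap("scene",Xs,xy,H[k]))
# marks
for n,im in(("top",p),("scene",s["p"])):
    g=cv2.cvtColor(im,cv2.COLOR_RGB2HSV)
    m=((g[...,1]<40)&(g[...,2]>165)).astype(np.uint8)
    N,L,st,ce=cv2.connectedComponentsWithStats(m)
    for i in range(1,N):
        q=ray(n,ce[i],.01)[0]
        if st[i,4]>100 and .4<q[0]<.8: print(n,st[i],np.round(q,4))
for nm,uv in dict(blue=(222,176),grey=(410,160)).items(): print(nm,ray("top",uv,.04),X[uv[1],uv[0]])
for nm,uv,zz in(("cup",(230,256),.034),("carton",(312,237),.024),("bowl",(396,233),.02)): print(nm,ray("top",uv,zz),X[uv[1],uv[0]])
E
```

```text
table z [[0.3023, 0.4001, -0.0007], [0.2557, -0.0174, 0.001], [0.5306, -0.3889, 0.0015]]
green [0.3906 0.2617 0.14  ]
  top (array([0.3898, 0.2612, 0.1406, 0.3897, 0.2614, 0.3898, 0.2608]), np.int64(200))
  scn (array([0.392 , 0.2637, 0.1403, 0.3918, 0.2637, 0.3921, 0.264 ]), np.int64(258))
orange [0.452  0.0959 0.118 ]
  top (array([0.454 , 0.0965, 0.1184, 0.4539, 0.0966, 0.4538, 0.0969]), np.int64(188))
  scn (array([0.4568, 0.0991, 0.1183, 0.4567, 0.099 , 0.4569, 0.1   ]), np.int64(208))
white [ 0.4578 -0.0688  0.096 ]
  top (array([ 0.459 , -0.0694,  0.0965,  0.459 , -0.0695,  0.4596, -0.0688]), np.int64(171))
  scn (array([ 0.4617, -0.0685,  0.0961,  0.4617, -0.0685,  0.4628, -0.0681]), np.int64(159))
yellow [ 0.3888 -0.2566  0.074 ]
  top (array([ 0.3886, -0.2573,  0.0747,  0.3886, -0.2575,  0.3889, -0.2576]), np.int64(177))
  scn (array([ 0.3912, -0.2556,  0.0738,  0.3914, -0.2554,  0.3908, -0.2551]), np.int64(121))
top [461  65  56  54 898] [ 0.7664 -0.3637  0.01  ]
top [244  88  24  19 129] [0.7329 0.129  0.01  ]
top [410  91  51  27 323] [ 0.7313 -0.2518  0.01  ]
top [613 1
[... 350 characters left out ...]
 ]
top [284 159  23  23 425] [0.5806 0.0414 0.01  ]
top [243 162  23  24 425] [0.5713 0.126  0.01  ]
top [444 185  22  22 121] [ 0.5367 -0.286   0.01  ]
top [300 189  31  28 205] [0.515  0.0061 0.01  ]
top [106 190  15  22 115] [0.5084 0.416  0.01  ]
top [316 205  26  18 158] [ 0.4946 -0.0255  0.01  ]
blue [[0.56202548 0.18575996 0.04      ]] [0.56193188 0.18558428 0.0409198 ]
grey [[ 0.6037336  -0.18869103  0.04      ]] [ 0.60355025 -0.18844247  0.04126516]
cup [[0.403704   0.16521679 0.034     ]] [0.40207262 0.16967874 0.00755044]
carton [[0.4454482  0.00355764 0.024     ]] [0.44549544 0.00355147 0.02654561]
bowl [[ 0.45730692 -0.16581162  0.02      ]] [ 0.45725686 -0.16712303  0.01225334]
```

```bash
cat > plan.py <<'E'
from vis import *
pick=dict(green=(.3905,.2615),orange=(.4545,.0970),white=(.4597,-.0692),yellow=(.3892,-.2570))
M=np.array([[.5713,.126],[.5806,.0414],[.5897,-.0436],[.5992,-.1283]])
place=dict(zip(["green","orange","white","yellow"],M))
ty=M[0]-M[3];ty/=np.linalg.norm(ty);tx=np.array([ty[1],-ty[0]])
def Rt(s):
    x=np.array([0,0,-1.]);zz=np.array([s*tx[0],s*tx[1],0]);return np.column_stack([x,np.cross(zz,x),zz])
E
python3 - <<'E'
from plan import *
print(tx,ty)
for s in(1,-1):
    for k in pick:
        for q in(pick[k],place[k]):
            for z in(H[k]+.003,H[k]+.17):
                j=inverse_kinematics([*q,z],Rt(s)); print(s,k,round(z,3),None if j is None else np.round(j,2))
E
```

```text
[0.99403533 0.10905854] [-0.10905854  0.99403533]
1 green 0.143 [-0.93  0.29  0.3   2.14 -0.13  0.73 -0.44]
1 green 0.31 [-0.98  0.07  0.33  1.94 -0.03  1.13 -0.54]
1 green 0.143 [-0.62  0.47  0.44  1.88 -0.26  0.84  0.06]
1 green 0.31 [-0.68  0.29  0.5   1.71 -0.15  1.18 -0.03]
1 orange 0.121 [-0.64  0.33  0.41  2.17 -0.2   0.68  0.02]
1 orange 0.288 [-0.75  0.08  0.48  1.99 -0.04  1.08 -0.14]
1 orange 0.121 [-0.5   0.5   0.47  1.91 -0.31  0.8   0.25]
1 orange 0.288 [-0.58  0.31  0.56  1.75 -0.18  1.13  0.15]
1 white 0.099 [-0.57  0.45  0.79  2.2  -0.51  0.68  0.69]
1 white 0.266 [-0.63  0.12  0.77  2.03 -0.1   1.03  0.29]
1 white 0.099 [-0.37  0.56  0.5   1.9  -0.37  0.78  0.45]
1 white 0.266 [-0.48  0.36  0.64  1.76 -0.24  1.1   0.34]
1 yellow 0.077 [-0.08  0.48  0.72  2.21 -0.54  0.63  1.14]
1 yellow 0.244 [-0.31  0.18  0.92  2.06 -0.17  0.98  0.81]
1 yellow 0.077 [-0.3   0.65  0.63  1.87 -0.52  0.8   0.71]
1 yellow 0.244 [-0.43  0.46  0.79  1.74 -0.37  1.1   0.59]
-1 green 0.143 [-0.42  0.3  -0.31  2.11  0.13  0.75  2.44]
-1 green 0.31 [-0.51  0.09 -0.18  1.92  0.02  1.13  2.55]
-1 green 0.143 [ 0.5   0.77 -1.18  1.82  0.79  1.12  2.29]
-1 green 0.31 [ 0.53  0.52 -1.17  1.64  0.5   1.31  2.52]
-1 orange 0.121 [ 0.6   0.6  -1.17  2.11  0.72  0.92  2.26]
-1 orange 0.288 None
-1 orange 0.121 [-0.89  0.75  1.11  1.93 -0.81  1.   -2.43]
-1 orange 0.288 [ 0.68  0.54 -1.17  1.68  0.52  1.28  2.65]
-1 white 0.099 [-0.77  0.6   1.11  2.21 -0.78  0.81 -2.17]
-1 white 0.266 None
-1 white 0.099 [-0.73  0.8   1.11  1.92 -0.87  1.   -2.25]
-1 white 0.266 [-0.78  0.52  1.12  1.77 -0.5   1.18 -2.54]
-1 yellow 0.077 [-0.32  0.67  1.11  2.22 -0.88  0.81 -1.65]
-1 yellow 0.244 [-0.47  0.23  1.13  2.07 -0.25  0.99 -2.24]
-1 yellow 0.077 [-0.57  0.88  1.1   1.88 -0.94  1.02 -2.08]
-1 yellow 0.244 [-0.6   0.59  1.11  1.75 -0.57  1.17 -2.35]
```

s=+1 works for every pose. I'll start with the grasp on green.

```bash
python3 - <<'E'
from plan import *
k="green";q=pick[k]
movep([*q,H[k]+.10],Rt(1)); command_gripper(.06,40)
print(move_l([*q,H[k]+.003],feed=.12,until_force=8))
print(sense()["position"],sense()["wrist_force"])
command_gripper(.0,40); s=sense();print(s["finger_gap"],s["wrist_force"],s["time_s"])
p,d=camera("scene");cv2.imwrite("pics/s1.png",cv2.resize(p[150:320,380:600,::-1],None,fx=3,fy=3))
E
```

```text
False
[0.39099046 0.26180415 0.1435596 ] [0.35095155 0.51866082 0.56381646]
0.026182427721777802 [-0.44543986 -0.25109521  5.65834669] 3.3833
```

View pics/s1.png

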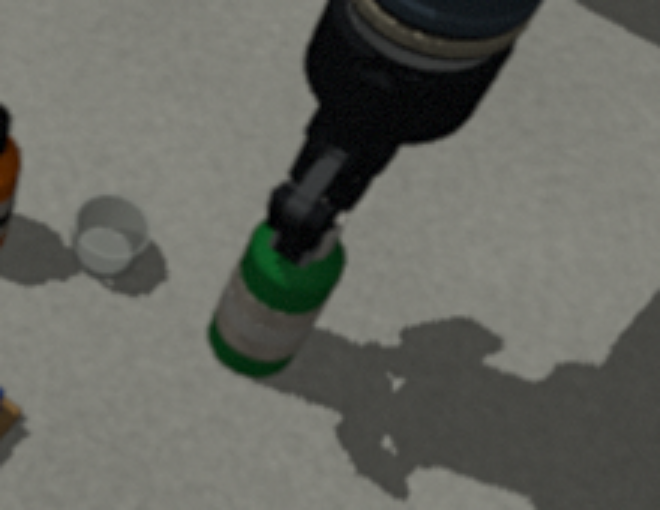

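The fingers hold the green cap at about (300,225) in the crop, with a 26 mm gap, and the bottle is upright. I'll lift it and place it.

```bash
cat > act.py <<'E'
from plan import *
DZ=.003
def carry(k,zg,lift=.15):
    """zg: TCP z at grip with bottle on table"""
    p=sense()["position"]; m=place[k]
    move_l([p[0],p[1],zg+lift],feed=.15)
    print("lift",sense()["finger_gap"],np.round(sense()["wrist_force"],2))
    move_l([*m,zg+lift],feed=.2)
    move_l([*m,zg+.03],feed=.15); sleep(.2)
    print("touch",move_l([*m,zg+.004],feed=.03,until_force=3),sense()["position"],sense()["wrist_force"])
def release(k):
    command_gripper(.06); p=sense()["position"]
    move_l([p[0],p[1],max(p[2]+.08,.25)],feed=.15); print(sense()["time_s"])
E
python3 - <<'E'
from act import *
carry("green",sense()["position"][2])
p,d=camera("scene");cv2.imwrite("pics/s2.png",p[:,:,::-1])
E
```

```text
lift 0.026565156536968275 [ 0.16 -0.73 -3.88]
touch True [0.57112217 0.12591443 0.15385237] [-0.03875941  0.22522488  4.32247602]
```

View pics/s2.png

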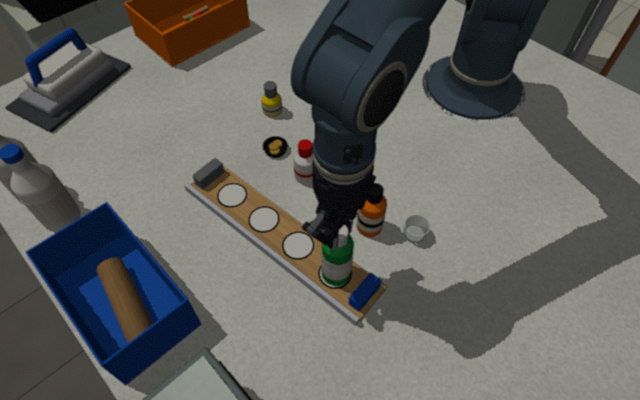

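Green stands on the mark next to the blue block at (337,278). Next I'll release it and pick orange.

```bash
cat >> act.py <<'E'
def grab(k,dz=.005):
    q=pick[k]
    movep([*q,max(H[k]+.10,.25)],Rt(1)); command_gripper(.06,40)
    print("hit",move_l([*q,H[k]+dz],feed=.15,until_force=8))
    command_gripper(0,40); s=sense();print("grab",k,s["finger_gap"],s["wrist_force"],s["position"],s["time_s"])
    return s["position"][2]
E
python3 - <<'E'
from act import *
release("green")
z=grab("orange"); carry("orange",z); release("orange")
p,d=camera("scene");cv2.imwrite("pics/s3.png",p[:,:,::-1])
E
```

```text
8.9333
hit False
grab orange 0.02641521744648991 [-0.05517634 -0.58252454  7.25445459] [0.4551837  0.09722613 0.12383972] 11.0917
lift 0.026463231659749595 [ 0.12 -0.23 -2.13]
touch True [0.58042469 0.0413698  0.13389816] [-1.43417957  0.81659723  4.35309172]
16.2333
```

View pics/s3.png

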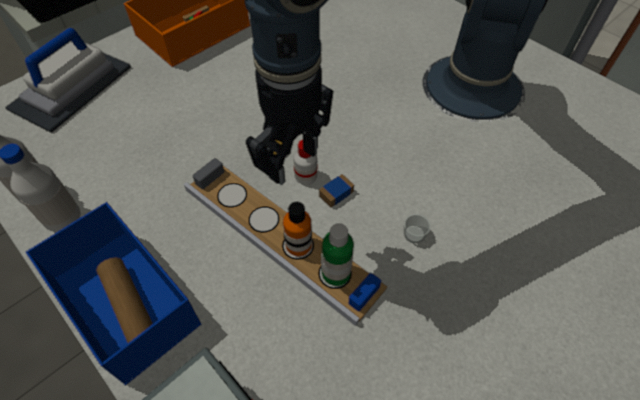

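Green at (337,270) and orange at (297,243) stand upright on their marks, and the cup and carton haven't moved. White and yellow are next.

```bash
python3 - <<'E'
from act import *
for k in("white","yellow"):
    z=grab(k); carry(k,z); release(k)
movep([.45,-.3,.35],Rt(1))
s=sense();print(s["time_s"])
for n in("scene","top"):
    p,d=camera(n);cv2.imwrite(f"pics/{n}4.png",p[:,:,::-1]);np.savez(f"{n}4.npz",p=p,d=d)
    X=cloud(n,d)
    for k in H:
        xy=place[k];h=H[k]+.01
        m=(abs(X[...,2]-h)<.006)&(np.hypot(X[...,0]-xy[0],X[...,1]-xy[1])<.035)
        c=X[m].mean(0)if m.sum() else np.full(3,np.nan);e=c[:2]-xy;print(n,k,m.sum(),np.round([e@tx*1e3,e@ty*1e3,c[2]*1e3],1))
E
```

```text
hit False
grab white 0.026627612878366513 [-1.35001915  0.30735337  5.4443555 ] [ 0.46016586 -0.06918701  0.10178317] 18.7333
lift 0.026384434580787666 [-0.98  0.01 -1.64]
touch True [ 0.58951266 -0.04359921  0.11185496] [-1.18131946  0.09161683  3.88316852]
24.0
hit False
grab yellow 0.026636153305089238 [-0.86150155  1.79073862  6.2749853 ] [ 0.38954235 -0.25721329  0.07962448] 27.0333
lift 0.02648478537654907 [ 0.15  0.37 -1.53]
touch True [ 0.59901665 -0.12828865  0.08974133] [-0.11112376  0.4436898   5.5534296 ]
33.025
34.0
scene green 271 [  0.7   1.9 150.4]
scene orange 224 [  0.9   2.2 128.4]
scene white 201 [  0.6   0.7 106.2]
scene yellow 171 [ 0.3  1.2 84.2]
top green 198 [ -2.1  -0.4 150.3]
top orange 188 [ -1.8  -0.3 128.5]
top white 164 [ -2.4  -1.3 106.3]
top yellow 169 [-2.2 -0.  84.2]
```

View pics/scene4.png

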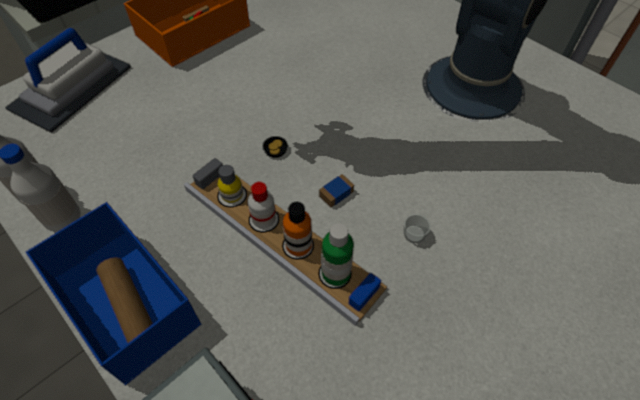

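View pics/top4.png

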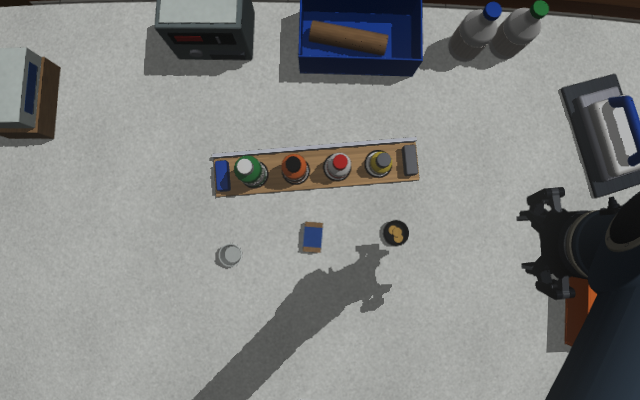

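In both pictures the order from blue to grey is green, orange, white, yellow, with all four upright on their marks. The cup (230,256), carton (312,237) and bowl are where they started, and the arm is clear.

```bash
python3 - <<'E'
from rig import *
finish_job()
E
```

```text
the job is handed in; nothing more can be done
```

All four bottles stand upright on their marks in the right order: green next to the blue block, then orange, white, and yellow next to the grey block. I picked each one up by its cap, lowered it until it touched the deck, and released it. I handed the job in at about 34 s on the robot's clock.

- **Centring:** the last check with both cameras put every cap within about 2.5 mm of its mark; the limit is 12 mm. The two cameras disagree by about 2–3 mm, which I put down to calibration error and the scene camera also seeing the sides of the caps.
- **Height:** cap heights match each bottle standing on the 10 mm deck, to within 0.5 mm.
- **Cup and carton:** both appear where they started in the pictures. I judged this by eye and did not measure it.
- **Grip force:** closing on each cap pushed the wrist up with 5–7 N, well under the limit.

No check failed, and the hand-in reported no verdict.

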